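# Find the box spanner that fits and tighten the gland nut of the pressure vessel

## Robot

A 7-joint arm with a two-finger parallel gripper is mounted at the origin on a cart in front of the work surface, level with it; the furniture and walls round the work are solid. World frame = base frame: x ahead of the robot, y to its left, z up, the work surface at z = 0. Lengths are in m, angles in rad, forces in N, time in s.
With the tool pointing down it reaches from about 0.425 to 0.925 m from the base axis. Payload 6.8 kg.
Tool frame: the origin (TCP) lies at the very end of the fingers, on their centre line; the grasp point (between the pads) lies 19 mm behind it; z points along the fingers, y is the line along which they close (so a half turn about z gives the same grasp; the last joint's range is limited). The gripper opens to 85 mm and grips with 20 to 120 N. Pads are 22 mm wide; open, the fingers measure 114 mm over their backs; the gripper's body (76 mm by 85 mm) begins 54 mm behind the grasp point. The pads swing forward as they close: fully open they stand 13 mm farther back than shut.
Start: joints at [1.074, 0.477, 0.022, 1.555, -0.011, 1.109, -0.083], TCP at [0.256, -0.625, 0.231] pointing down, gripper open.
Joint ranges: [-2.96, 2.96], [-0.34, 2.1], [-1.41, 1.46], [0.24, 2.44], [-1.37, 4.51], [0.17, 1.92], [-2.96, 2.96]. Speed limits (rad/s): [2.39, 2.39, 3.14, 3.14, 3.14, 3.14, 3.14].

## Interface

Orientations are given as a unit quaternion [w, x, y, z].
In Python, from station import bot gives the robot as it stands. The module is installed in compiled form; this text tells all that it offers.
- The arm moves only by the shell command python3 -m jog 'ROWS' [OPENING] [FORCE]. ROWS is JSON, a list of rows, each a list of 4 numbers: the shift along the tool's x, y, z in cm, then the turn about the tool's z in rad. In form: [[x, y, z, spin], ...]. A call has 1 to 20 rows; each row is the pose to reach, as a shift and turn from the pose commanded when the call began, along the tool's axes at that moment; what a row does not reach only later rows make up. A row lasts 1/12 s, in which the tool goes at most 41.7 mm and 7.16 degrees, less where a joint would pass 70% of its speed; a pose out of reach is approached as far as the arm can. A call with a gripper value outside its range is refused whole. OPENING is the closure, from -1 (fully open) to 1 (shut), set as the call begins (- or left out, the last holds). The fingers move at their own pace and stop on an object; FORCE is the grip in N (left out, the last holds). Time passes only in rows, so rows that repeat a pose let the fingers close. It gives the time, the measured TCP pose, the force, the opening and the grip force at its end, in the units of the state.
- bot.get_obs(): the state, without advancing time (a new reading comes with each control period).
- bot.read_camera(name): name is "side" or "top" or "wrist"; returns a dict with "pixels" (480x640x3 uint8, red, green, blue), "depth" (480x640 float32, m along the optical axis (not along the pixel's ray), 0 where there is no reading), "fovy" (degrees; the focal length in pixels is half the picture's height over the tangent of half this angle, whatever the lens; pixels are square), "cx", "cy" (the principal point, pixels), "pose" (4x4, takes a point from camera to world coordinates). Camera axes: x right, y down, z forward; pixel columns grow to the right and rows downward; lengths in m; the calibration is good to about 2 mm. A picture is of the moment at which its call begins.
- bot.hand_in(): hands the job in; it is judged then, once.
The state is a dict: "t": time; "q": joint angles; "joint_vel": joint speeds; "joint_torque": joint torques, N m; "eef_pos": TCP position; "tool_rot": TCP orientation; "contact_force": force on the tool from outside, world axes, zero at the start; "torque": the same for the moment, N m; "gripper_width": opening from 0.0 (shut) to 1.0 (fully open); "grasp_force": force on a finger pad.
Only numpy, scipy, OpenCV 4.12 (cv2) and the standard library are available. Lean on these libraries where they do the work, as an engineer would, in place of code of your own. Each camera call takes 0.05 s, during which the arm holds its last target. There are 200 camera calls.

## Task

The gland nut on the pressure vessel in the vice is only finger-tight: find the T-handle box spanner on the rail that fits it, push it fully home over the nut and turn the nut clockwise until it comes to its stop. Finish still gripping that spanner, seated upright on the nut; any spanner you tried that does not fit goes back upright over a post of the rail. Leave the timer, the log book, the marker and the nuts of the two waiting vessels as they are.

Things in the scene. Friction and masses are not known exactly. Their poses are not given: they have to be found in the camera images.
- vice: Small grey-and-aluminium bench vice, fixed, base plate 150 x 110 x 10 mm, that grips one steel vessel upright; nothing of it is higher than 50 mm. Origin: on the worktop, on the upright axis of the vessel it grips.
- rail: Grey tool rail, fixed, 56 x 240 x 10 mm, long along its y, with three upright steel posts (13 mm across, 14 mm tall above the plate) in its middle line at y = +78, 0 and -78 mm. Origin: centre of its underside on the worktop.
- post_left (a point): Foot of the rail's post at y = +78 mm of the rail, on the plate's upper face, 10 mm above the worktop, z up. A box spanner stands mouth down over each post at the start, its mouth resting on the plate.
- post_mid (a point): Foot of the rail's post at the middle of the rail, on the plate's upper face, 10 mm above the worktop, z up. A box spanner stands mouth down over each post at the start, its mouth resting on the plate.
- post_right (a point): Foot of the rail's post at y = -78 mm of the rail, on the plate's upper face, 10 mm above the worktop, z up. A box spanner stands mouth down over each post at the start, its mouth resting on the plate.
- driver_17: T-handle box spanner for 17 mm nuts: hexagonal steel tube 25.2 mm across outer flats, its hole 18.4 mm across flats, open below, 24 mm deep; thin stem; black T-handle, same on all: bar 66 mm long along y, 16 mm thick along x, 58 to 82 mm above the mouth. Origin: centre of the mouth, z up the stem; two hexagon corners lie along x. About 0.12 kg.
- driver_22: T-handle box spanner for 22 mm nuts: hexagonal steel tube 30.2 mm across outer flats, its hole 23.4 mm across flats, open below, 24 mm deep; thin stem; black T-handle, same on all: bar 66 mm long along y, 16 mm thick along x, 58 to 82 mm above the mouth. Origin: centre of the mouth, z up the stem; two hexagon corners lie along x. About 0.16 kg.
- driver_27: T-handle box spanner for 27 mm nuts: hexagonal steel tube 35.2 mm across outer flats, its hole 28.4 mm across flats, open below, 24 mm deep; thin stem; black T-handle, same on all: bar 66 mm long along y, 16 mm thick along x, 58 to 82 mm above the mouth. Origin: centre of the mouth, z up the stem; two hexagon corners lie along x. About 0.20 kg.
- gland_a (a point): Nut of vessel a: point on its axis at its underside, on the 43 mm washer, 82 mm above the worktop; z up. Turns with the nut; two hexagon corners lie along x. Nut 14 mm tall, stud end 19 mm up. Fixed steel vessels, 53 mm wide, 70 tall, alike but for the nut: one 17, one 22, one 27 mm across flats; which is not told. One, not always the same, is in the vice, two wait in the block.
- gland_b (a point): Nut of vessel b: point on its axis at its underside, on the 43 mm washer, 82 mm above the worktop; z up. Turns with the nut; two hexagon corners lie along x. Nut 14 mm tall, stud end 19 mm up. Fixed steel vessels, 53 mm wide, 70 tall, alike but for the nut: one 17, one 22, one 27 mm across flats; which is not told. One, not always the same, is in the vice, two wait in the block.
- gland_c (a point): Nut of vessel c: point on its axis at its underside, on the 43 mm washer, 82 mm above the worktop; z up. Turns with the nut; two hexagon corners lie along x. Nut 14 mm tall, stud end 19 mm up. Fixed steel vessels, 53 mm wide, 70 tall, alike but for the nut: one 17, one 22, one 27 mm across flats; which is not told. One, not always the same, is in the vice, two wait in the block.
- nut_a (a joint): Turn of the nut of vessel a, rad: it grows clockwise seen from above, starts between 0 and 0.4 and comes to a hard stop at 0.9, where the nut is tight. It needs about 0.15 N m to turn and stays where it is left.
- nut_b (a joint): Turn of the nut of vessel b, rad: it grows clockwise seen from above, starts between 0 and 0.4 and comes to a hard stop at 0.9, where the nut is tight. It needs about 0.15 N m to turn and stays where it is left.
- nut_c (a joint): Turn of the nut of vessel c, rad: it grows clockwise seen from above, starts between 0 and 0.4 and comes to a hard stop at 0.9, where the nut is tight. It needs about 0.15 N m to turn and stays where it is left.
- block: Aluminium block, fixed, 80 x 172 x 45 mm, in which the two waiting vessels stand (their nuts end 101 mm above the worktop). Origin: centre of its underside.
- timer: White lab timer, 66 x 58 x 20 mm, lying on the worktop. Origin: centre of its underside.
- log_book: Dark green log book, 105 x 148 x 13 mm, lying on the worktop. Origin: centre of its underside.
- marker_blue: Felt marker, 17 x 136 x 20 mm, lying on the worktop. Origin: centre of its underside.
Things that resemble listed ones, but are neither listed nor needed, are in the scene too. What is shaped like the driver_22 but green is not meant.

How it is judged:
On the way, in this order (a step that is already met when the one before it is completed fails the run):
1. a box spanner is fully home on the nut in the vice, which is not yet tight (((horizontal distance between driver_17 and vice below 0.004 m and z of driver_17 in the frame of vice below 0.085 m and angle between driver_17's own z axis and vertical below 0.08 rad) or (horizontal distance between driver_22 and vice below 0.004 m and z of driver_22 in the frame of vice below 0.085 m and angle between driver_22's own z axis and vertical below 0.08 rad) or (horizontal distance between driver_27 and vice below 0.004 m and z of driver_27 in the frame of vice below 0.085 m and angle between driver_27's own z axis and vertical below 0.08 rad)) and ((horizontal distance between gland_a and vice below 0.01 m and value of joint nut_a below 0.8 rad) or (horizontal distance between gland_b and vice below 0.01 m and value of joint nut_b below 0.8 rad) or (horizontal distance between gland_c and vice below 0.01 m and value of joint nut_c below 0.8 rad))), for 0.1 s.
2. the nut in the vice is turned to its stop with a spanner fully home on it (((horizontal distance between driver_17 and vice below 0.004 m and z of driver_17 in the frame of vice below 0.085 m and angle between driver_17's own z axis and vertical below 0.08 rad) or (horizontal distance between driver_22 and vice below 0.004 m and z of driver_22 in the frame of vice below 0.085 m and angle between driver_22's own z axis and vertical below 0.08 rad) or (horizontal distance between driver_27 and vice below 0.004 m and z of driver_27 in the frame of vice below 0.085 m and angle between driver_27's own z axis and vertical below 0.08 rad)) and ((horizontal distance between gland_a and vice below 0.01 m and value of joint nut_a above 0.84 rad) or (horizontal distance between gland_b and vice below 0.01 m and value of joint nut_b above 0.84 rad) or (horizontal distance between gland_c and vice below 0.01 m and value of joint nut_c above 0.84 rad))), for 0.2 s.
At the end, for the whole second after the job is handed in: Nut in the vice at 0.84 rad or more; a spanner on it gripped (over 3 N), mouth within 3 mm of the washer (85 mm up) and 4 mm of the nut axis, upright within 0.08 rad; the other two upright (0.1 rad) over rail posts, mouth within 4 mm of the plate and 12 mm of the post axis (((horizontal distance between gland_a and vice below 0.01 m and value of joint nut_a above 0.84 rad) or (horizontal distance between gland_b and vice below 0.01 m and value of joint nut_b above 0.84 rad) or (horizontal distance between gland_c and vice below 0.01 m and value of joint nut_c above 0.84 rad)) and ((horizontal distance between driver_17 and vice below 0.004 m and z of driver_17 in the frame of vice below 0.085 m and angle between driver_17's own z axis and vertical below 0.08 rad and contact force between the fingers and driver_17 above 3 N and angle between each of driver_22, driver_27's own z axis and vertical below 0.1 rad and ((horizontal distance between driver_22 and post_left below 0.012 m and z of driver_22 in the frame of post_left below 0.004 m) or (horizontal distance between driver_22 and post_mid below 0.012 m and z of driver_22 in the frame of post_mid below 0.004 m) or (horizontal distance between driver_22 and post_right below 0.012 m and z of driver_22 in the frame of post_right below 0.004 m)) and ((horizontal distance between driver_27 and post_left below 0.012 m and z of driver_27 in the frame of post_left below 0.004 m) or (horizontal distance between driver_27 and post_mid below 0.012 m and z of driver_27 in the frame of post_mid below 0.004 m) or (horizontal distance between driver_27 and post_right below 0.012 m and z of driver_27 in the frame of post_right below 0.004 m))) or (horizontal distance between driver_22 and vice below 0.004 m and z of driver_22 in the frame of vice below 0.085 m and angle between driver_22's own z axis and vertical below 0.08 rad and contact force between the fingers and driver_22 above 3 N and angle between each of driver_17, driver_27's own z axis and vertical below 0.1 rad and ((horizontal distance between driver_17 and post_left below 0.012 m and z of driver_17 in the frame of post_left below 0.004 m) or (horizontal distance between driver_17 and post_mid below 0.012 m and z of driver_17 in the frame of post_mid below 0.004 m) or (horizontal distance between driver_17 and post_right below 0.012 m and z of driver_17 in the frame of post_right below 0.004 m)) and ((horizontal distance between driver_27 and post_left below 0.012 m and z of driver_27 in the frame of post_left below 0.004 m) or (horizontal distance between driver_27 and post_mid below 0.012 m and z of driver_27 in the frame of post_mid below 0.004 m) or (horizontal distance between driver_27 and post_right below 0.012 m and z of driver_27 in the frame of post_right below 0.004 m))) or (horizontal distance between driver_27 and vice below 0.004 m and z of driver_27 in the frame of vice below 0.085 m and angle between driver_27's own z axis and vertical below 0.08 rad and contact force between the fingers and driver_27 above 3 N and angle between each of driver_17, driver_22's own z axis and vertical below 0.1 rad and ((horizontal distance between driver_17 and post_left below 0.012 m and z of driver_17 in the frame of post_left below 0.004 m) or (horizontal distance between driver_17 and post_mid below 0.012 m and z of driver_17 in the frame of post_mid below 0.004 m) or (horizontal distance between driver_17 and post_right below 0.012 m and z of driver_17 in the frame of post_right below 0.004 m)) and ((horizontal distance between driver_22 and post_left below 0.012 m and z of driver_22 in the frame of post_left below 0.004 m) or (horizontal distance between driver_22 and post_mid below 0.012 m and z of driver_22 in the frame of post_mid below 0.004 m) or (horizontal distance between driver_22 and post_right below 0.012 m and z of driver_22 in the frame of post_right below 0.004 m))))); the arm keeps its last pose, push and grip.
It fails at once if the timer, the log book or the marker is moved by more than 25 mm (distance of any of timer, log_book, marker_blue from where it was at the start of the episode above 0.025 m).
It fails at once if the nut of a waiting vessel is turned to more than 0.5 ((horizontal distance between gland_a and vice above 0.05 m and value of joint nut_a above 0.5 rad) or (horizontal distance between gland_b and vice above 0.05 m and value of joint nut_b above 0.5 rad) or (horizontal distance between gland_c and vice above 0.05 m and value of joint nut_c above 0.5 rad)).
It also fails if it takes over 72 s, if anything falls off the work surface, if the arm or the gripper's body presses on something with over 40 N, if the wrist force passes 120 N, or if a joint passes its speed limit or range.

## Working session

There is one attempt and no reset: what is moved stays moved. The work goes in short steps, Python scripts to look and compute and a shell command to move; the robot and the scene stay as the last step left them, time stands still between calls to the robot, and variables do not carry over. Pictures are saved under pics/ and viewed, at most 10 in all, crops included, and the job is handed in when it is done.

```bash
mkdir -p pics
cat > h.py <<'E'
import numpy as np, cv2
from station import bot
def cam(n):
    c=bot.read_camera(n); c['f']=240/np.tan(np.radians(c['fovy'])/2); return c
def pts(c):
    v,u=np.mgrid[0:480,0:640]; d=c['depth']
    p=np.stack([(u-c['cx'])/c['f']*d,(v-c['cy'])/c['f']*d,d,np.ones_like(d)],-1)
    w=(p@c['pose'].T)[...,:3]; w[d==0]=np.nan; return w
def ray(c,u,v,z):
    r=c['pose'][:3,:3]@np.array([(u-c['cx'])/c['f'],(v-c['cy'])/c['f'],1]); o=c['pose'][:3,3]
    return o+r*(z-o[2])/r[2]
def save(n,im): cv2.imwrite('pics/'+n,cv2.cvtColor(im,cv2.COLOR_RGB2BGR))
E
python3 - <<'E'
from h import *
o=bot.get_obs(); print(o)
for n in('top','side'):
    c=cam(n); save(n+'0.png',c['pixels']); np.savez(n+'0.npz',**c); print(n,c['pose'].round(3).tolist(),c['f'],c['cx'],c['cy'])
E
```

```text
{'t': 0.0, 'q': array([ 1.07395468,  0.47779239,  0.02232584,  1.55642658, -0.01151934,
        1.1093061 , -0.08309257]), 'joint_vel': array([-1.09775721e-03,  2.22796837e-04,  2.17919444e-04,  8.33988925e-04,
       -6.53672600e-05,  1.38651293e-03,  8.18687088e-04]), 'joint_torque': array([-1.34550460e-04, -5.96441424e+01,  1.60770837e+00, -2.81198376e+01,
        1.24318310e-02,  9.30433773e-03,  3.19117669e-05]), 'eef_pos': array([ 0.25562116, -0.62409725,  0.23034112]), 'tool_rot': array([-8.73104806e-04,  9.81165802e-01,  1.93165355e-01, -2.27996337e-04]), 'contact_force': array([ 0.26812844, -0.60043916,  0.41296185]), 'torque': array([0.00628283, 0.00176794, 0.00437843]), 'grasp_force': 0.0, 'gripper_width': 0.9995080710431549}
top [[-0.029, -0.993, 0.113, 0.416], [-0.999, 0.032, 0.02, 0.216], [-0.023, -0.112, -0.993, 0.974], [0.0, 0.0, 0.0, 1.0]] 515.2634428900677 314.38412980030984 246.1279936347721
side [[-0.999, -0.013, 0.037, 0.485], [-0.036, 0.684, -0.729, 1.018], [-0.016, -0.729, -0.684, 0.825], [0.0, 0.0, 0.0, 1.0]] 504.4437365920953 320.92550420098496 249.322620762765
```

View pics/top0.png

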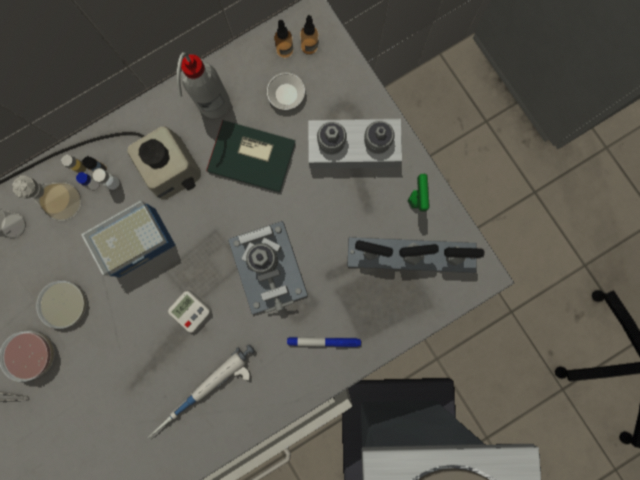

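View pics/side0.png

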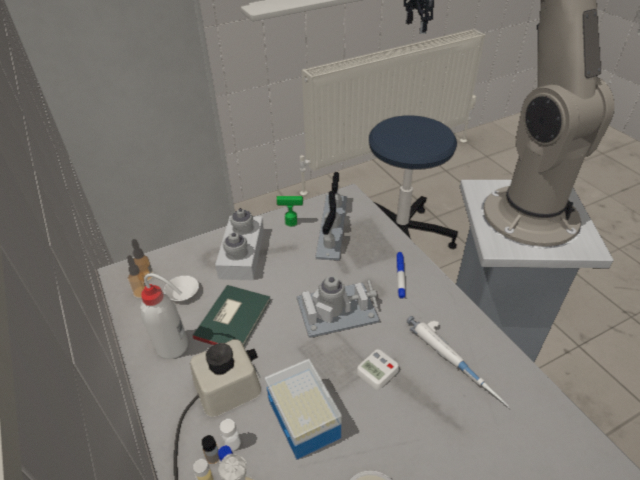

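Top view: the vice vessel is at about (262,258). The two block vessels are at (332,135) and (379,137). The rail has three black handles at (374,248), (419,250) and (464,253), and the green decoy is at (422,195). Next I'll enlarge the candidates in one composite and measure with depth.

Run:
```python
from h import *
t=dict(np.load('top0.npz')); s=dict(np.load('side0.npz'))
def crop(c,x,y,w,h,W=400,H=300): return cv2.resize(c['pixels'][y:y+h,x:x+w],(W,H),interpolation=cv2.INTER_CUBIC)
a=np.vstack([np.hstack([crop(t,340,215,160,120),crop(s,295,165,80,60*2)[:, :]]),np.hstack([crop(t,222,213,80,60+20),crop(t,305,110,112,56+28)])])
save('comp.png',a)
P=pts(t)
# rail handles: z 0.085..0.1
m=(P[...,2]>0.082)&(P[...,2]<0.105)&(P[...,0]>0.2)&(P[...,0]<0.75)
n,l,st,ce=cv2.connectedComponentsWithStats(m.astype(np.uint8))
for i in range(1,n):
    if st[i,4]>15:
        q=P[l==i]; r=cv2.minAreaRect(q[:,:2].astype(np.float32)*1000)
        print(ce[i].round(),st[i,4],q.mean(0).round(4),'z',np.percentile(q[:,2],[5,50,95]).round(4),r)
# tubes from side: points around rail at 0.015<z<0.03
Q=pts(s); m=(Q[...,2]>0.016)&(Q[...,2]<0.034)&(Q[...,0]>0.3)&(Q[...,0]<0.5)&(Q[...,1]<0.2)&(Q[...,1]>-0.15)
n,l,st,ce=cv2.connectedComponentsWithStats(m.astype(np.uint8))
for i in range(1,n):
    if st[i,4]>15: q=Q[l==i]; print('tube',ce[i].round(),st[i],q.min(0).round(4),q.max(0).round(4))
```

```text
[332. 134.] 225 [0.7154 0.1969 0.0914] z [0.0823 0.094  0.1011] ((718.0983276367188, 195.273681640625), (38.69989013671875, 32.90602111816406), 10.529909133911133)
[380. 133.] 244 [0.7138 0.1122 0.0878] z [0.0822 0.0839 0.0995] ((714.2601318359375, 112.61154174804688), (38.40959930419922, 40.13116455078125), 5.129362106323242)
[ 15. 134.] 264 [0.735  0.7636 0.0929] z [0.0827 0.0929 0.1038] ((734.385009765625, 765.340576171875), (5.979496955871582, 68.35367584228516), 29.166772842407227)
[152. 153.] 511 [0.6892 0.5131 0.1011] z [0.0956 0.1019 0.1046] ((690.1201171875, 513.5227661132812), (45.97758483886719, 44.975711822509766), 6.686110496520996)
[ 43. 194.] 138 [0.6245 0.7103 0.0927] z [0.0829 0.0919 0.1035] ((625.4138793945312, 712.5919799804688), (15.527281761169434, 30.34067726135254), 69.45162200927734)
[425. 198.] 31 [0.5969 0.038  0.083 ] z [0.0822 0.0827 0.0842] ((597.4144287109375, 39.66071701049805), (18.732616424560547, 10.7444486618042), 6.455100059509277)
[374. 248.] 355 [0.5094 0.132  0.0904] z [0.0861 0.0906 0.0934] ((510.0323181152344, 131.66366577148438), (65.23484802246094, 16.166080474853516), 74.80882263183594)
[419. 250.] 354 [0.5036 0.0546 0.0904] z [0.0862 0.0907 0.0935] ((504.07525634765625, 54.07238006591797), (16.230825424194336, 65.83356475830078), 4.279531478881836)
[260. 257.] 297 [0.5001 0.3287 0.0926] z [0.0823 0.0947 0.1006] ((500.0730285644531, 331.22998046875), (35.67697525024414, 40.55318832397461), 80.94963836669922)
[465. 252.] 358 [ 0.4976 -0.0228  0.0905] z [0.0857 0.0907 0.0936] ((497.8526611328125, -23.897769927978516), (66.72206115722656, 16.077329635620117), 87.82295989990234)
tube [338. 202.] [336 198   6   9  37] [ 0.4834 -0.0235  0.0169] [ 0.4963 -0.002   0.0335]
tube [337. 221.] [334 216   6  11  30] [0.4879 0.0525 0.0165] [0.5    0.0747 0.0339]
tube [400. 258.] [397 254   5  10  24] [0.3441 0.1705 0.016 ] [0.3533 0.1997 0.0224]
```

View pics/comp.png

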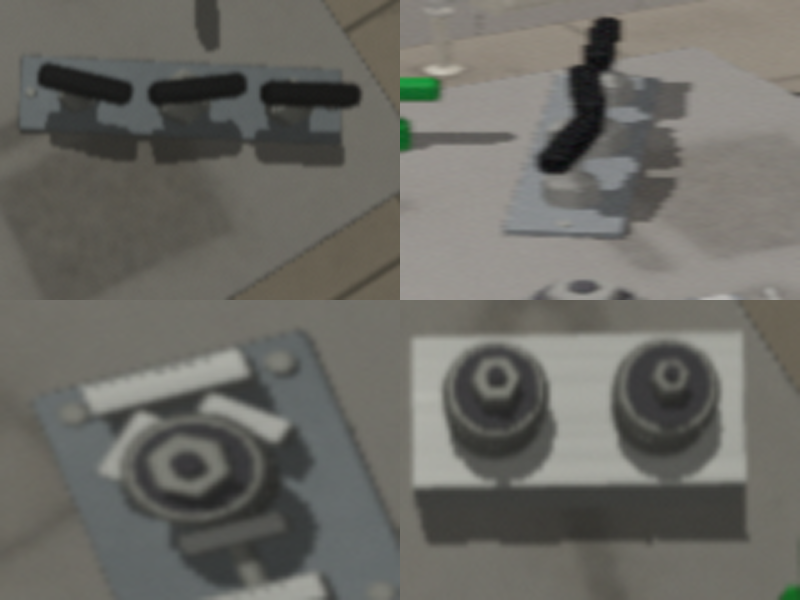

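The vice nut is the largest of the three. It measures about 28–31 mm across corners, against about 23 and 18 mm for the block nuts, so it is the 27. The composite's top row shows the three rail handles, but the tubes are hidden below them, so I'll look from the wrist camera.

```bash
python3 -m jog '[[40.8,-56.2,-6,-1.18],[40.8,-56.2,-6,-1.18],[40.8,-56.2,-6,-1.18],[40.8,-56.2,-6,-1.18],[40.8,-56.2,-6,-1.18],[40.8,-56.2,-6,-1.18],[40.8,-56.2,-6,-1.18],[40.8,-56.2,-6,-1.18],[40.8,-56.2,-6,-1.18],[40.8,-56.2,-6,-1.18],[40.8,-56.2,-6,-1.18],[40.8,-56.2,-6,-1.18],[40.8,-56.2,-6,-1.18],[40.8,-56.2,-6,-1.18],[40.8,-56.2,-6,-1.18],[40.8,-56.2,-6,-1.18],[40.8,-56.2,-6,-1.18],[40.8,-56.2,-6,-1.18],[40.8,-56.2,-6,-1.18],[40.8,-56.2,-6,-1.18]]'
python3 - <<'E'
from h import *
c=cam('wrist'); save('w1.png',c['pixels']); np.savez('w1.npz',**c); print(c['pose'].round(3).tolist(),c['f'],c['cx'],c['cy'],bot.get_obs()['q'])
E
```

```text
t: 1.77
eef_pos: [0.42, 0.0492, 0.2908]
tool_rot: [-0.0, 0.708, 0.706, -0.001]
contact_force: [-0.6, -0.8, -0.7]
gripper_width: 0.997
grasp_force: 0.0
[[1.0, -0.001, -0.002, 0.42], [-0.002, -0.965, -0.262, 0.115], [-0.002, 0.262, -0.965, 0.433], [0.0, 0.0, 0.0, 1.0]] 337.5780403295106 322.6847729012842 237.13696385264905 [ 0.46381089  0.03814392 -0.72907931  2.00268801  0.02866575  1.11186441
 -0.28159455]
```

View pics/w1.png

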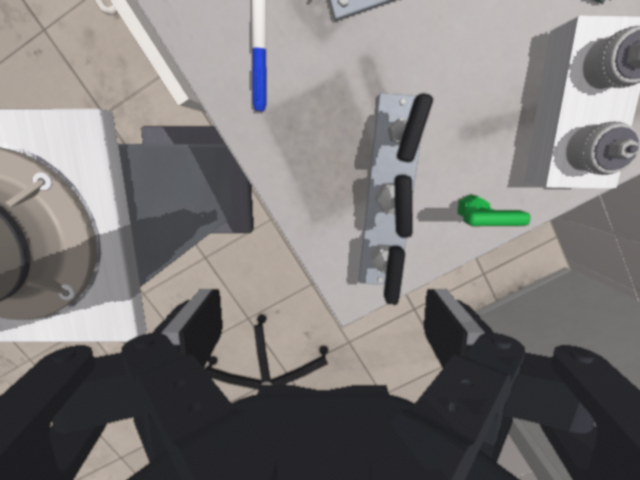

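The wrist view shows handles at (415,128), (403,205) and (395,275), with each tube peeking out left of its handle. The decoy is green at (495,212). I'll measure the visible tubes and the handle axes by depth.

Run:
```python
from h import *
c=dict(np.load('w1.npz')); P=pts(c); print(P[150:152,600].round(3))
m=(P[...,2]>0.084)&(P[...,2]<0.1)&(P[...,0]>0.42)&(P[...,0]<0.56)&(P[...,1]<0.2)
n,l,st,ce=cv2.connectedComponentsWithStats(m.astype(np.uint8))
for i in range(1,n):
    if st[i,4]<50: continue
    q=P[l==i]; r=cv2.minAreaRect(q[:,:2].astype(np.float32)*1000); print(ce[i].round(),np.median(q[:,2]).round(4),r)
    x,y=np.array(r[0])/1000
    d=np.hypot(P[...,0]-x,P[...,1]-y); k=(d<0.026)&(P[...,2]>0.014)&(P[...,2]<0.06)
    h,e=np.histogram(P[...,2][k],np.arange(.014,.062,.004)); print(h)
    k&=P[...,2]>0.018
    w=P[k]; rr=d[k]; print(' rmax pct',np.percentile(rr,[50,80,90,95,99]).round(4),'xmin',(x-w[:,0].min()).round(4),'y',w[:,1].min()-y,w[:,1].max()-y)
save('w1c.png',cv2.resize(c['pixels'][80:310,340:450],(480,1003*600//1003)[:2],interpolation=cv2.INTER_CUBIC))
```

```text
[[0.697 0.111 0.083]
 [0.7   0.11  0.08 ]]
[415. 128.] 0.091 ((510.0554504394531, 131.39805603027344), (65.91263580322266, 16.66192054748535), 74.90959930419922)
[21 10 20 10 35 53 88 45  6  2  0]
 rmax pct [0.0113 0.0129 0.0135 0.014  0.0144] xmin 0.0144 y -0.013160880481776632 0.013807450711831537
[404. 206.] 0.0911 ((504.0489807128906, 53.40569305419922), (16.49216079711914, 66.40062713623047), 4.384965896606445)
[ 14  16  19  15  41 100 163  63   5   3   0]
 rmax pct [0.015  0.0177 0.0185 0.0192 0.0201] xmin 0.0206 y -0.017551235203566065 0.0175048601124526
[394. 276.] 0.0911 ((498.0659484863281, -23.48305892944336), (65.06820678710938, 16.493032455444336), 85.96452331542969)
[ 20  21  24  17  35  58 104  43   8   6   3]
 rmax pct [0.0133 0.0149 0.0158 0.0163 0.0172] xmin 0.0174 y -0.015474440114285417 0.015043188013349144
```

View pics/w1c.png

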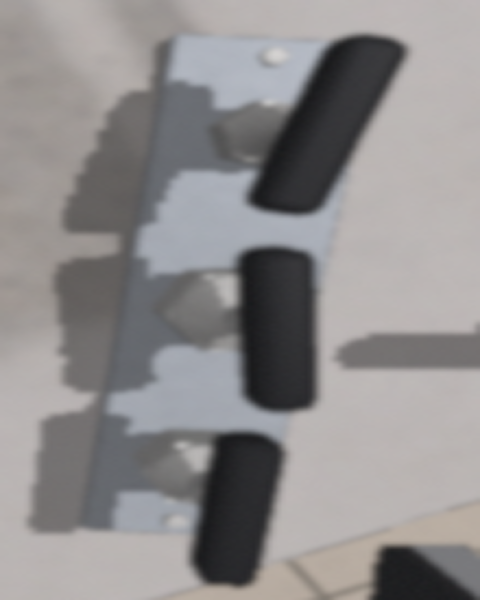

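Candidates on the rail, by largest tube radius about the handle axis:
- Left, (415,128): 14.4 mm, so 17.
- Middle, (403,205): 20.1–20.6 mm, so 27 (corner radius 20.3).
- Right, (395,275): 17.2–17.4 mm, so 22.

The crop confirms that the middle tube is the widest, so I'll take the middle spanner. First I'll move above it and image it, then take the same view of the nut so the calibration errors cancel.

```bash
python3 -m jog '[[0.4,8.4,9,-0.08],[0.4,8.4,9,-0.08],[0.4,8.4,9,-0.08],[0.4,8.4,9,-0.08],[0.4,8.4,9,-0.08],[0.4,8.4,9,-0.08],[0.4,8.4,9,-0.08]]'
cat > m.py <<'E'
from h import *
import sys
c=cam('wrist'); np.savez(sys.argv[1]+'.npz',**c); P=pts(c)
o=bot.get_obs(); x0,y0,z0=o['eef_pos']
m=(P[...,2]>0.086)&(P[...,2]<0.098)&(np.hypot(P[...,0]-x0,P[...,1]-y0)<0.045)
n,l,st,ce=cv2.connectedComponentsWithStats(m.astype(np.uint8)); i=1+np.argmax(st[1:,4])
q=P[l==i]; print(st[i],q[:,2].max(),np.median(q[:,2]),cv2.minAreaRect(q[:,:2].astype(np.float32)*1000))
print(o['eef_pos'],o['tool_rot'],o['q'],o['contact_force'])
E
python3 m.py w2
```

```text
t: 2.4
eef_pos: [0.5043, 0.0533, 0.2027]
tool_rot: [0.001, 0.679, 0.734, 0.0]
contact_force: [-0.7, 0.3, 0.4]
gripper_width: 1.002
grasp_force: 0.0
[ 313  191   21   81 1585] 0.09396251367524433 0.09120085079695361 ((504.2637939453125, 54.02610778808594), (15.482319831848145, 64.44893646240234), 3.9440441131591797)
[0.50444089 0.05345094 0.20300758] [1.43834913e-03 6.79250098e-01 7.33905251e-01 5.64449000e-04] [ 0.36926055  0.31068468 -0.70950576  1.94551724  0.24640886  0.96908312
 -0.37971977] [-0.57791413 -0.32758599  0.20867859]
```

```bash
python3 -m jog '[[27.6,1.7,0,0],[27.6,1.7,0,0],[27.6,1.7,0,0],[27.6,1.7,0,0],[27.6,1.7,0,0],[27.6,1.7,0,0],[27.6,1.7,0,0],[27.6,1.7,0,0],[27.6,1.7,0,0],[27.6,1.7,0,0],[27.6,1.7,0,0]]'
python3 m.py w3
python3 - <<'E'
from h import *
c=dict(np.load('w3.npz')); P=pts(c)
o=bot.get_obs(); x0,y0,_=o['eef_pos']
for a,b in((.088,.0985),(.0985,.104),(.08,.085)):
    q=P[(P[...,2]>a)&(P[...,2]<b)&(np.hypot(P[...,0]-x0,P[...,1]-y0)<0.03)]; print(a,len(q),np.median(q,0).round(4),q.min(0).round(4),q.max(0).round(4))
save('w3c.png',cv2.resize(c['pixels'][160:310,225:425],(800,600),interpolation=cv2.INTER_CUBIC))
E
```

```text
t: 3.37
eef_pos: [0.5006, 0.3283, 0.202]
tool_rot: [0.001, 0.68, 0.733, 0.0]
contact_force: [0.5, -1.1, 0.1]
gripper_width: 1.001
grasp_force: 0.0
[303 214  40  39 904] 0.09774309661755048 0.09557689556775663 ((500.48272705078125, 329.0310974121094), (30.311201095581055, 27.074710845947266), 74.50318145751953)
[0.50064182 0.32833195 0.20184319] [8.67654195e-04 6.79984506e-01 7.33225965e-01 4.83545625e-05] [-0.13515451  0.48023546 -0.73444166  1.73671861  0.36377861  1.06501809
 -0.91744485] [ 0.47612837 -0.59608755  0.10465514]
0.088 891 [0.5002 0.3316 0.0956] [0.4855 0.3144 0.0882] [0.5151 0.3437 0.0983]
0.0985 193 [0.5004 0.3291 0.1007] [0.4946 0.3231 0.0985] [0.5061 0.3348 0.1027]
0.08 1233 [0.4997 0.3348 0.0816] [0.4764 0.305  0.08  ] [0.5244 0.3525 0.0849]
```

View pics/w3c.png

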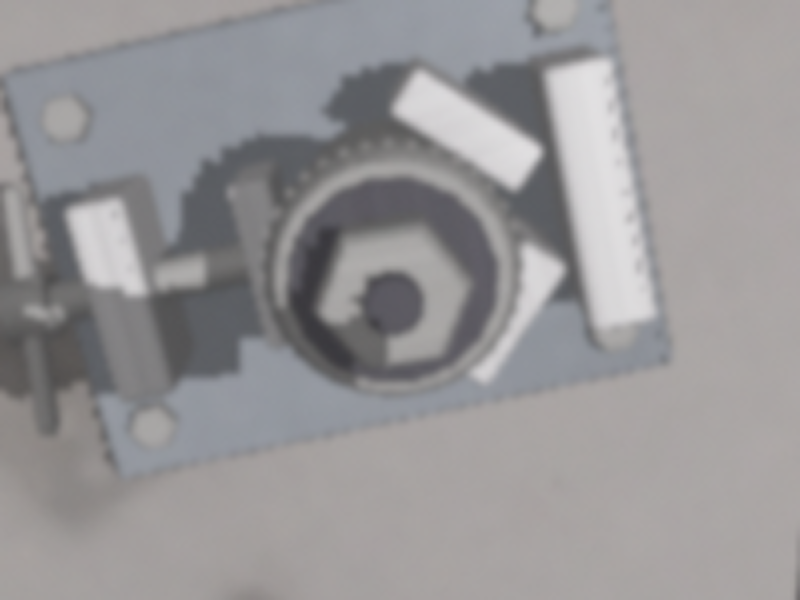

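The vice nut shows a hexagon centred near (393,295) in the crop. The measured size is 30.3 mm by 27.1 mm, which confirms 27 across flats. Now the hexagon angle.

Run:
```python
from h import *
def top(n,x0,y0,a,b,z,hexa):
    c=dict(np.load(n)); P=pts(c)
    m=((P[...,2]>a)&(P[...,2]<b)&(np.hypot(P[...,0]-x0,P[...,1]-y0)<0.04)).astype(np.uint8)
    m=cv2.morphologyEx(m,cv2.MORPH_OPEN,np.ones((2,2),np.uint8))
    k=max(cv2.findContours(m,0,cv2.CHAIN_APPROX_NONE)[0],key=cv2.contourArea)[:,0]
    w=np.array([ray(c,u,v,z)[:2] for u,v in k])*1000
    h=cv2.convexHull(w.astype(np.float32)); M=cv2.moments(h); print(n,'centroid',M['m10']/M['m00'],M['m01']/M['m00'],cv2.minAreaRect(h))
    ctr=np.array([M['m10']/M['m00'],M['m01']/M['m00']])
    if hexa:
        # dense polygon radius -> 6th harmonic phase = corner direction
        p=np.vstack([h[:,0],h[:1,0]]); q=np.vstack([np.linspace(p[i],p[i+1],40,endpoint=False) for i in range(len(p)-1)])-ctr
        th=np.arctan2(q[:,1],q[:,0]); g=np.linspace(-np.pi,np.pi,720,endpoint=False); o=np.argsort(th)
        r=np.interp(g,th[o],np.hypot(*q.T)[o],period=2*np.pi); F=(r*np.exp(6j*g)).mean()
        print('corner yaw',np.angle(F)/6,'amp',2*abs(F),'rmean',r.mean(),'extent',r.min(),r.max())
        ap=cv2.approxPolyDP(h,2.0,True)[:,0]-ctr; print(np.degrees(np.arctan2(ap[:,1],ap[:,0])).round(),np.hypot(*ap.T).round(1))
    return c
top('w3.npz',.5005,.329,.0935,.0985,.096,1)
top('w2.npz',.5043,.0538,.086,.098,.091,0)
```

```text
w3.npz centroid 501.2591924996988 328.7176286538602 ((501.12103271484375, 328.76409912109375), (28.96161460876465, 26.72466468811035), 15.143709182739258)
corner yaw 0.2587505570596919 amp 0.61657260999391 rmean 13.832690863053429 extent 13.223696396243389 15.044622896288574
[  76.  129.  156. -164. -106.  -47.   21.] [14.9 14.4 13.6 14.6 15.1 15.1 14.4]
w2.npz centroid 505.0455673312513 53.84223569439457 ((505.0688781738281, 53.84770965576172), (15.257495880126953, 64.20638275146484), 4.06184720993042)
```

```bash
python3 -m jog '[[-27.4,-1.7,0,0],[-27.4,-1.7,0,0],[-27.4,-1.7,0,0],[-27.4,-1.7,0,0],[-27.4,-1.7,0,0],[-27.4,-1.7,0,0],[-27.4,-1.7,0,0],[-27.4,-1.7,0,0],[-27.4,-1.7,0,0],[-27.4,-1.7,0,0],[-27.4,-1.7,4,0],[-27.4,-1.7,8,0],[-27.4,-1.7,11,0],[-27.4,-1.7,13,0],[-27.4,-1.7,14.1,0],[-27.4,-1.7,14.1,0],[-27.4,-1.7,14.1,0]]' && python3 -m jog '[[0,0,0,0],[0,0,0,0],[0,0,0,0],[0,0,0,0],[0,0,0,0],[0,0,0,0],[0,0,0,0],[0,0,0,0],[0,0,0,0],[0,0,0,0]]' 1 60
```

```text
t: 4.83
eef_pos: [0.5045, 0.0571, 0.0608]
tool_rot: [-0.0, 0.678, 0.735, 0.0]
contact_force: [-0.3, -0.1, 0.3]
gripper_width: 1.004
grasp_force: 0.0
t: 5.67
eef_pos: [0.5047, 0.0559, 0.0608]
tool_rot: [0.0, 0.679, 0.734, 0.0]
contact_force: [-0.6, 0.3, 4.6]
gripper_width: 0.175
grasp_force: 59.2
```

```bash
python3 -m jog '[[0,0,-2,0],[0,0,-5,0],[0,0,-9,0],[0,0,-12,0],[0,0,-14,0],[0,0,-14,0],[0,0,-14,0],[0,0,-14,0]]'
python3 - <<'E'
from h import *
c=cam('wrist'); np.savez('w4.npz',**c); P=pts(c); o=bot.get_obs(); print(o['eef_pos'],o['tool_rot'])
T=o['eef_pos']
a=2*np.arctan2(o['tool_rot'][2],o['tool_rot'][1]); X=np.array([np.cos(a),np.sin(a)]);Y=np.array([np.sin(a),-np.cos(a)])
x=(P[...,:2]-T[:2])@X; y=(P[...,:2]-T[:2])@Y; z=P[...,2]-T[2]
m=(z>.0235)&(z<.04)&(abs(x)<.05)&(abs(y)<.012)
print('bar x',x[m].min(),x[m].max(),'z',np.median(z[m]))
for lo in np.arange(-.036,.036,.006):
    k=m&(x>lo)&(x<lo+.006)
    if k.sum()>5: print(round(lo,3),k.sum(),y[k].min().round(4),y[k].max().round(4),np.percentile(z[k],90).round(4))
save('w4.png',c['pixels'])
E
```

```text
t: 6.33
eef_pos: [0.5032, 0.0553, 0.1989]
tool_rot: [-0.001, 0.679, 0.734, -0.001]
contact_force: [1.1, -0.4, -2.7]
gripper_width: 0.18
grasp_force: 59.3
[0.50297542 0.05540988 0.19855186] [-0.00100556  0.67902195  0.73411624 -0.00123587]
bar x -0.028295236095384965 0.03141714592727628 z 0.030790361321160656
-0.03 149 -0.008 0.0079 0.0315
-0.024 520 -0.0078 0.0079 0.0316
-0.018 534 -0.0077 0.0077 0.0317
-0.012 715 -0.0096 0.0096 0.0373
-0.006 753 -0.0093 0.0093 0.0374
-0.0 804 -0.0092 0.0092 0.0375
0.006 1305 -0.012 0.012 0.0374
0.012 652 -0.0082 0.0076 0.0317
0.018 694 -0.008 0.008 0.0317
0.024 777 -0.008 0.0078 0.0314
0.03 157 -0.0055 0.0049 0.0284
```

View pics/w4.png

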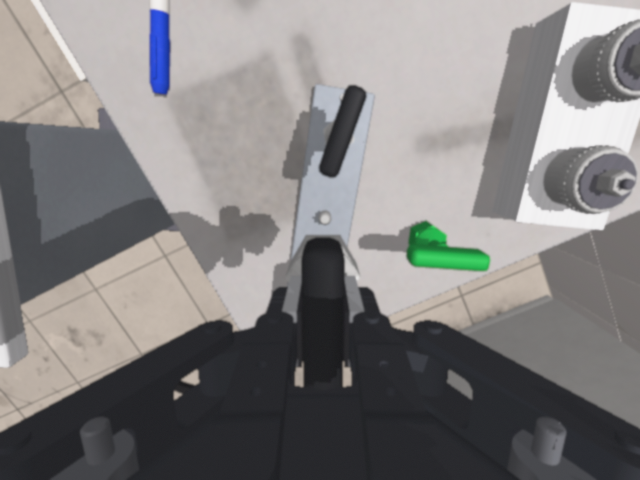

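The spanner is held between the pads at (322,300) and centred on tool y. Its axis is about 1.5 mm behind the TCP along tool x. The marker, at (160,45), is undisturbed. I'll carry it over the nut and align it with the hexagon.

```bash
python3 -m jog '[[27.4,1.9,0,-0.18],[27.4,1.9,0,-0.18],[27.4,1.9,0,-0.18],[27.4,1.9,0,-0.18],[27.4,1.9,0,-0.18],[27.4,1.9,0,-0.18],[27.4,1.9,0,-0.18],[27.4,1.9,0,-0.18],[27.4,1.9,0,-0.18],[27.4,1.9,0,-0.18],[27.4,1.9,0,-0.18],[27.4,1.9,0,-0.18],[27.4,1.9,0,-0.18],[27.4,1.9,0,-0.18]]'
cat > e.py <<'E'
from h import *
import sys
N=np.array([.5004,.3290])
R=[]
for i in range(3):
    bot.read_camera('top'); o=bot.get_obs(); q=o['tool_rot']; R.append([*o['eef_pos'],2*np.arctan2(q[2],q[1])])
R=np.array(R); T=R.mean(0); a=T[3]; X=np.array([np.cos(a),np.sin(a)]);Y=np.array([np.sin(a),-np.cos(a)])
d=N-(T[:2]-0.0015*X); print(R.round(5).tolist(),'move x,y cm',d@X*100,d@Y*100,'yawerr',a-1.829,'mouth z',T[2]-.0503,'F',o['contact_force'].round(1),'tau',o['torque'].round(2),'q7',o['q'][6], 'tilt',q[0],q[3])
E
python3 e.py
```

```text
t: 7.55
eef_pos: [0.5023, 0.3296, 0.2003]
tool_rot: [0.0, 0.611, 0.792, -0.0]
contact_force: [-0.4, 0.5, -1.9]
gripper_width: 0.181
grasp_force: 59.2
[[0.50218, 0.32979, 0.20039, 1.82764], [0.50211, 0.33004, 0.20045, 1.82796], [0.50202, 0.33019, 0.20043, 1.82822]] move x,y cm 0.09579167915147335 -0.19056373030936172 yawerr -0.0010611335971486557 mouth z 0.15012099895629427 F [-1.2  1.1 -2. ] tau [0.02 0.01 0.03] q7 -0.7569261712440157 tilt 0.00013098877604410041 4.7565091365225474e-05
```

```bash
python3 -m jog '[[0.08,-0.17,2,0],[0.08,-0.17,4,0],[0.08,-0.17,4.5,0],[0.08,-0.17,4.5,0],[0.08,-0.17,4.5,0],[0.08,-0.17,4.5,0],[0.08,-0.17,4.5,0],[0.08,-0.17,4.5,0],[0.08,-0.17,4.5,0],[0.08,-0.17,4.5,0]]'; python3 e.py
```

```text
t: 8.53
eef_pos: [0.5002, 0.331, 0.1557]
tool_rot: [0.0, 0.61, 0.792, 0.0]
contact_force: [0.5, -0.8, -2.4]
gripper_width: 0.179
grasp_force: 59.1
[[0.50012, 0.33094, 0.15556, 1.8287], [0.5001, 0.3309, 0.15547, 1.82872], [0.50006, 0.3309, 0.15542, 1.82869]] move x,y cm -0.04269726451770133 -0.01927992663859312 yawerr -0.0002973332808233753 mouth z 0.10518644997877562 F [ 0.9  1.2 -2.3] tau [ 0.01 -0.03 -0.02] q7 -0.7954571129642145 tilt 5.330973263112399e-05 7.009620108195823e-05
```

```bash
python3 -m jog '[[-0.04,-0.02,0,0],[-0.04,-0.02,0.3,0],[-0.04,-0.02,0.6,0],[-0.04,-0.02,0.8,0],[-0.04,-0.02,1.0,0],[-0.04,-0.02,1.1,0],[-0.04,-0.02,1.2,0],[-0.04,-0.02,1.2,0],[-0.04,-0.02,1.2,0],[-0.04,-0.02,1.2,0]]'; python3 e.py
```

```text
t: 9.52
eef_pos: [0.4999, 0.3305, 0.1434]
tool_rot: [0.0, 0.61, 0.792, 0.0]
contact_force: [0.5, 0.4, -2.4]
gripper_width: 0.175
grasp_force: 59.3
[[0.49992, 0.33045, 0.14336, 1.82878], [0.49995, 0.33044, 0.14336, 1.82871], [0.49995, 0.33044, 0.14338, 1.82872]] move x,y cm -0.001350606463946826 0.007772249396080455 yawerr -0.0002662610421735323 mouth z 0.09306714269616727 F [-0.8 -0.2 -2. ] tau [0.05 0.02 0.02] q7 -0.8051381654294916 tilt 5.9183387572227674e-05 2.9616337279551753e-05
```

```bash
python3 -m jog '[[0,0,0.2,0],[0,0,0.4,0],[0,0,0.6,0],[0,0,0.8,0],[0,0,0.9,0],[0,0,1.0,0],[0,0,1.05,0],[0,0,1.1,0],[0,0,1.15,0],[0,0,1.15,0],[0,0,1.15,0]]'; python3 e.py
```

```text
t: 10.58
eef_pos: [0.5, 0.3306, 0.1328]
tool_rot: [0.0, 0.61, 0.792, 0.0]
contact_force: [-2.4, -2.7, 7.6]
gripper_width: 0.174
grasp_force: 60.6
[[0.49998, 0.33059, 0.13286, 1.8287], [0.49998, 0.33059, 0.13288, 1.82867], [0.49998, 0.33059, 0.13288, 1.82873]] move x,y cm -0.014554698925084566 -0.00015464568488505944 yawerr -0.0003000080237298697 mouth z 0.08257572610590651 F [-2.6 -2.4  7.4] tau [-0.5   0.58  0.05] q7 -0.8150614378163518 tilt 0.0003487767340010792 0.000122866567188633
```

It is fully home: mouth at 82.6 mm with a light downward push. Now I'll turn clockwise.

```bash
python3 -m jog '[[0,0,0,0.05],[0,0,0,0.1],[0,0,0,0.15],[0,0,0,0.2],[0,0,0,0.25],[0,0,0,0.3],[0,0,0,0.35],[0,0,0,0.4],[0,0,0,0.4]]' - 80; python3 e.py; python3 -m jog '[[0,0,0,0.04],[0,0,0,0.08],[0,0,0,0.12],[0,0,0,0.16],[0,0,0,0.16]]'; python3 e.py
```

```text
t: 11.48
eef_pos: [0.501, 0.3311, 0.1329]
tool_rot: [0.0, 0.756, 0.655, 0.001]
contact_force: [1.9, 0.0, 5.4]
gripper_width: 0.171
grasp_force: 78.4
[[0.50102, 0.33105, 0.13293, 1.42949], [0.50105, 0.33106, 0.13291, 1.42992], [0.50101, 0.33109, 0.13293, 1.43008]] move x,y cm -0.06349265482911401 -0.033021227969237475 yawerr -0.3991699805448019 mouth z 0.08262213989130186 F [ 1.6 -0.   5.8] tau [-0.11 -0.32 -0.07] q7 -1.1642374611258914 tilt 0.000280845374879988 0.0013404707709654753
t: 12.05
eef_pos: [0.5013, 0.331, 0.1329]
tool_rot: [0.0, 0.806, 0.593, 0.002]
contact_force: [2.2, -0.2, 6.2]
gripper_width: 0.175
grasp_force: 78.5
[[0.50132, 0.33101, 0.13294, 1.26971], [0.50134, 0.33097, 0.13294, 1.26995], [0.50132, 0.33098, 0.13294, 1.26998]] move x,y cm -0.06701107462563241 -0.029469431819379378 yawerr -0.5591209603429812 mouth z 0.0826361519208935 F [ 3.5 -0.1  5.2] tau [-0.18 -0.46  0.05] q7 -1.3045767609231542 tilt 0.00026155505677134783 0.001532352457147927
```

```bash
for i in 1; do python3 -m jog '[[0,0,0,0.04],[0,0,0,0.08],[0,0,0,0.12],[0,0,0,0.16],[0,0,0,0.16]]'; python3 e.py;  python3 -m jog '[[0,0,0,0.04],[0,0,0,0.08],[0,0,0,0.12],[0,0,0,0.16],[0,0,0,0.16]]'; python3 e.py; done
```

```text
t: 12.62
eef_pos: [0.5016, 0.3309, 0.1329]
tool_rot: [0.0, 0.85, 0.526, 0.002]
contact_force: [3.2, -0.5, 6.1]
gripper_width: 0.174
grasp_force: 78.5
[[0.5016, 0.33086, 0.13292, 1.10983], [0.50158, 0.33088, 0.13296, 1.11017], [0.50159, 0.33086, 0.13294, 1.11017]] move x,y cm -0.06985211222708808 -0.0238160933469751 yawerr -0.7189431434033291 mouth z 0.08263893361666934 F [ 3.  -1.1  5.9] tau [-0.24 -0.66 -0.  ] q7 -1.444747891746246 tilt 0.00025165406574930945 0.0017030213121263247
t: 13.18
eef_pos: [0.5018, 0.3307, 0.133]
tool_rot: [0.0, 0.89, 0.457, 0.002]
contact_force: [4.8, -1.3, 5.1]
gripper_width: 0.177
grasp_force: 78.5
[[0.50182, 0.33068, 0.13294, 0.94977], [0.50183, 0.33068, 0.13293, 0.95005], [0.50185, 0.33072, 0.13296, 0.9501]] move x,y cm -0.07097348477907695 -0.018060528464127184 yawerr -0.8790259228631522 mouth z 0.0826454600683844 F [ 4.4 -0.2  6.5] tau [-0.26 -0.86  0.03] q7 -1.585275125564696 tilt 0.00022864143180413089 0.0018715805933495048
```

```bash
python3 -m jog '[[0,0,0,0.04],[0,0,0,0.08],[0,0,0,0.12],[0,0,0,0.12]]'; python3 e.py;  python3 -m jog '[[0,0,0,0.04],[0,0,0,0.08],[0,0,0,0.08]]'; python3 e.py
python3 - <<'E'
from h import *
c=cam('wrist'); save('w5.png',c['pixels'])
print(bot.get_obs())
E
```

```text
t: 13.67
eef_pos: [0.502, 0.3305, 0.1329]
tool_rot: [0.0, 0.915, 0.402, 0.002]
contact_force: [4.4, -1.3, 5.3]
gripper_width: 0.17
grasp_force: 78.5
[[0.502, 0.33056, 0.13295, 0.82967], [0.50198, 0.33056, 0.13296, 0.82996], [0.50202, 0.33053, 0.13296, 0.82994]] move x,y cm -0.07259024931925706 -0.013332968072556685 yawerr -0.9991410420298031 mouth z 0.08265664657363676 F [ 4.2 -2.1  5.5] tau [-0.3  -0.92  0.06] q7 -1.69078287361129 tilt 0.000234939331250854 0.0019200715328504987
t: 14.07
eef_pos: [0.502, 0.3304, 0.133]
tool_rot: [0.001, 0.93, 0.366, 0.002]
contact_force: [4.4, -1.6, 5.5]
gripper_width: 0.172
grasp_force: 78.9
[[0.50207, 0.33049, 0.13298, 0.75153], [0.50204, 0.33049, 0.13297, 0.7519], [0.50206, 0.33049, 0.13298, 0.75194]] move x,y cm -0.07248965129377408 -0.004380983683960978 yawerr -1.0772113593947847 mouth z 0.08267863656733936 F [ 4.3 -2.3  6.4] tau [-0.39 -1.02  0.67] q7 -1.7600814015107051 tilt 0.00047205420967761573 0.0020774175148732432
{'t': 14.2667, 'q': array([-0.31792559,  0.50935932, -0.48822108,  1.80282097,  0.29960974,
        0.89918668, -1.76009795]), 'joint_vel': array([ 0.00207543,  0.00132379, -0.00079533, -0.0005977 ,  0.00019849,
        0.00059517, -0.00093605]), 'joint_torque': array([ -1.55791383, -50.81844807,  -6.95639536, -20.13715982,
        -1.62363198,   0.36066044,  -0.71092213]), 'eef_pos': array([0.50207313, 0.33047652, 0.1330043 ]), 'tool_rot': array([4.61589339e-04, 9.30163815e-01, 3.67138532e-01, 2.08861502e-03]), 'contact_force': array([ 4.73743308, -1.40652245,  5.30925098]), 'torque': array([-0.43352255, -0.97032703,  0.69443105]), 'grasp_force': 78.8865315914154, 'gripper_width': 0.17074635653098372}
```

View pics/w5.png

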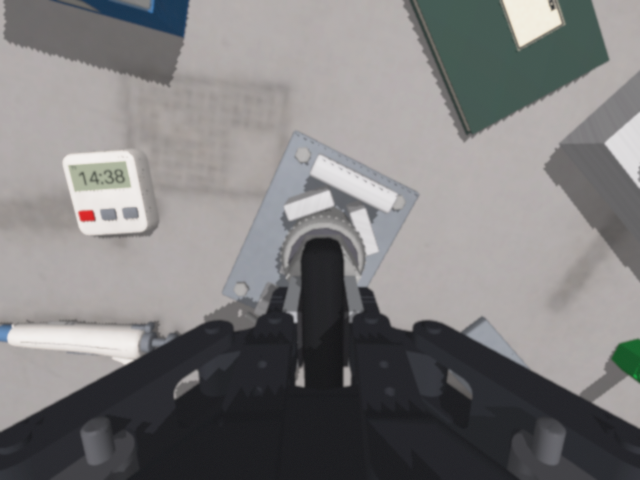

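The picture shows the spanner upright on the vessel at (322,250), with the timer at (105,195) and the log book in place. The turning moment jumped from about 0.05 to 0.7 N m, which is the stop. I'll add a slight extra turn to confirm it, then hand in.

```bash
python3 -m jog '[[0,0,0.05,0.02],[0,0,0.05,0.02],[0,0,0.05,0.02],[0,0,0.05,0.02]]'; python3 e.py; python3 -c "
from station import bot
print(bot.hand_in())"
```

```text
t: 14.6
eef_pos: [0.5021, 0.3305, 0.1329]
tool_rot: [0.001, 0.934, 0.358, 0.002]
contact_force: [3.4, -1.9, 9.5]
gripper_width: 0.177
grasp_force: 79.8
[[0.50215, 0.33052, 0.13293, 0.7325], [0.50213, 0.33048, 0.13293, 0.73249], [0.50214, 0.33055, 0.13296, 0.73255]] move x,y cm -0.08089874515921405 -0.0035261760920504044 yawerr -1.0964901067715687 mouth z 0.0826403241978103 F [ 4.  -3.1  9.3] tau [-0.67 -0.85  0.94] q7 -1.777606430606368 tilt 0.0005568212215427321 0.002252955710187339
the job is handed in; nothing more can be done
None
```

I turned the vice nut clockwise to its stop with the 27 mm spanner, still gripped upright and fully home on the nut, and handed the job in; I never touched the other two spanners, and the hand-in gave no verdict.

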